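Pop the short socket and trap it in the lane

ROBOT

A 6-joint arm with a two-finger parallel gripper is mounted at the origin on the work surface. World frame = base frame: x ahead of the robot, y to its left, z up, the work surface at z = 0. Lengths are in mm, angles in rad, forces in N, time in s.
With the tool pointing down it reaches from about 350 to 725 mm from the base axis. Payload 4.3 kg.
Tool frame: the origin (TCP) lies midway between the tips of the shut fingers; the grasp point (between the pads) lies 19 mm behind it (manip.tcp_to_grasp is the distance from the TCP to the grasp point, in mm); z points along the fingers, y is the direction in which the jaws open and shut (so a half turn about z gives the same grasp; the last joint's range is limited). The gripper opens to 85 mm and grips with 20 to 120 N. Pads are 22 mm wide; open, the fingers measure 114 mm over their backs; the gripper's body (76 mm by 85 mm) begins 54 mm behind the grasp point. The pads swing forward as they close: fully open they stand 13 mm farther back than shut.
Start: joints at [-1.378, 0.377, 0.081, 1.274, 0, 1.46], TCP at [171.472, -548.875, 231.329] pointing down, gripper open.
Joint ranges: [-2.72, 2.72], [-0.84, 1.66], [-1.02, 1.22], [-1.77, 2.12], [-1.37, 1.28], [-3.14, 3.14]. Speed limits (rad/s): [2.57, 2.57, 3.14, 3.14, 3.14, 3.14].

INTERFACE

Orientations are given as a unit quaternion [x, y, z, w].
In Python, from rig import manip gives the robot as it stands.
- The arm moves only by the tool play_rows, never from a script. Its argument "series" is a list of rows, each a list of 7 numbers: the shift along the world's x, y, z in m, then the turn, a rotation vector about the world's x, y, z in rad, then the opening, from 0 (shut) to 1 (fully open). In form: [[x, y, z, rx, ry, rz, hand], ...]. A call has 1 to 8 rows; each row is the pose to reach, as a shift and turn from the pose measured when the call began; what a row does not reach only later rows make up. A row lasts 1/12 s, in which the tool goes at most 41.7 mm and 7.16 degrees, less where a joint would pass 70% of its speed; a pose out of reach is approached as far as the arm can. A call with a gripper value outside its range is refused whole. The fingers move at their own pace and stop on an object; "newtons" is the grip in N (left out, the last holds). Time passes only in rows, so rows that repeat a pose let the fingers close. It gives the time, the measured TCP pose, the force and the opening at its end, in the units of the state.
- manip.sense(): the state, without advancing time (a new reading comes with each control period).
- manip.get_image(name): name is "scene" or "top"; returns a dict with "img" (480x640x3 uint8, red, green, blue), "fx", "fy", "cx", "cy" (pixels), "distortion" ([k1, k2, p1, p2, k3] as OpenCV has them; the pictures are not rectified), "rvec" (rotation vector, rad) and "tvec" (3), from world to camera coordinates, as OpenCV has them. Camera axes: x right, y down, z forward; pixel columns grow to the right and rows downward; lengths in mm; the calibration is good to about 2 mm. A picture is of the moment at which its call begins. There is no depth.
- manip.sign_off(): hands the job in, once; it reports no verdict.
The state is a dict: "clock": time; "joints": joint angles; "dq": joint speeds; "effort": joint torques, N m; "ee_pos": TCP position; "tcp_rot": TCP orientation; "force": force on the tool from outside, world axes, zero at the start; "wrist_torque": the same for the moment, N m; "width": opening from 0.0 (shut) to 1.0 (fully open).
Only numpy, scipy, OpenCV 4.12 (cv2) and the standard library are available. Lean on these libraries where they do the work, as an engineer would, in place of code of your own. Each camera call takes 0.05 s, during which the arm holds its last target.

TASK

Two spring ejectors stand on the bench; on the one that holds the short socket, push the thumb pad down with one finger so that the socket pops out, and stop it with the other finger standing in the lane before it slides off the open end. Finish while holding it like that: one finger keeping the pad down, the other trapping the upright socket in the lane, popped forward out of its place behind the gate. Do not lift or tip the socket, and leave the other ejector, its deep socket and everything else on the bench alone.

Things in the scene. Friction and masses are not known exactly. Their poses are not given: they have to be found in the camera images.
- short_ejector: fixed spring ejector holding the short socket: aluminium base 150 (x) by 110 (y) by 20 mm high; origin at the centre of its underside. A slide lane runs along its own x at own y = -30 mm, 36 mm wide between lips 5 mm high, open at the base's -x end (own x = -75 mm). The socket waits in it at about own x = +19 mm, against a dark spring block at the +x end, 30 mm high above the lane floor
- short_gate (a point): gate, a thin steel tongue 7 mm high in the lane just in front (-x side) of the waiting socket, point at the lane floor, 18 mm from the socket's centre. The thumb pad carries it: past about 7 mm of pad stroke it is sunk, and a spring plunger (about 3 N, 45 mm stroke) shoots the socket along the lane to own -x and off the open end, unless something stands in the lane
- short_thumb_top (a point): centre of the top of the short socket's thumb pad, a plain steel plate 36 mm (along the lane) by 34 mm; 42 mm above the bench at rest, 30 mm fully down: then 10 mm above the lane floor, so a second fingertip held level with the pressing one passes over the lane's lips and blocks the socket
- short_lane (a point): point on the lane floor (20 mm above the bench), mid-lane, straight across from the thumb pad, 60 mm to its -y side in the ejector's frame, and 58 mm ahead (-x) of where the socket's centre waits
- short_socket_center (a point): centre of the short dark steel socket, 32 mm diameter, 30 mm tall, about 0.11 kg, standing upright
- short_thumb (a joint): thumb pad's downward stroke (m): 0 up at rest, 0.012 fully down; springs back; needs about 2.5 N to start and 6 N to bottom
- deep_ejector: a second, identical ejector (to be left alone) that holds the deep socket; same layout and origin
- deep_socket_center (a point): centre of the deep dark steel socket, 32 mm diameter, 62 mm tall, to be left where it is
- deep_thumb (a joint): the deep socket's thumb pad's downward stroke (m): 0 up at rest, 0.012 fully down; springs back; needs about 2.5 N to start and 6 N to bottom
- loose_socket_center (a point): spare dark steel socket standing on the bench, 28 mm diameter, 38 mm tall; point at its centre; bystander
- spark_plug: white spark plug standing on its base, 26 mm across, 72 mm tall; origin under its base; bystander
- plug_box: small cardboard box, 75 x 40 x 30 mm; origin under its centre; bystander
- spray_can: spray can, 54 mm diameter, 150 mm tall; origin under its base; bystander
- screwdriver: screwdriver lying on the bench, 200 mm long; origin under it; bystander
- wrench: wrench lying on the bench, 190 mm long; origin under it; bystander
- grease_jar: white jar with a black cap, 64 mm diameter, 65 mm tall; origin under its base; bystander
There are look-alikes about, which are no part of the job. Leave any orange or pink look-alike of the part that bears short_socket_center alone.

How it is judged:
By the outcome, as a careful person would: the job done as asked, in the order asked, and still so for the second after the job is handed in, while the arm keeps its last pose, push and grip.
It also fails if it takes over 29 s, if anything falls off the work surface, if the arm or the gripper's body presses on something with over 40 N, if the wrist force passes 120 N, or if a joint passes its speed limit or range.

## Working session

There is one attempt and no reset: what is moved stays moved. The work goes in short steps, Python scripts to look and compute and a tool call to move; the robot and the scene stay as the last step left them, time stands still between calls to the robot, and variables do not carry over. Pictures are saved under pics/ and viewed, and the job is handed in when it is done.

Besides the shell and the picture viewer there is one more tool, called after "Request:" as a command line: name --pt "numbers of a row" for each row, then --argument value for the rest. play_rows: Moves the arm, as the interface text tells. Its arguments: {"type":"object","properties":{"series":{"type":"array"},"newtons":{"type":"number"}},"required":["series"]}

```bash
mkdir -p pics
python3 - <<'E'
from rig import manip
import cv2,pickle
s=manip.sense();print(s)
for n in("scene","top"):
    d=manip.get_image(n);pickle.dump(d,open(f"pics/{n}0.pkl","wb"))
    cv2.imwrite(f"pics/{n}0.png",cv2.cvtColor(d["img"],cv2.COLOR_RGB2BGR))
    print({k:v for k,v in d.items() if k!="img"})
E
```

```text
{'clock': 0.0, 'joints': array([-1.37831918e+00,  3.78079203e-01,  7.96242235e-02,  1.27438995e+00,
       -3.56222880e-06,  1.46049813e+00]), 'dq': array([-7.64902244e-04, -2.35496755e-03, -3.40091063e-04, -4.80118028e-06,
       -5.61506497e-04, -6.92290320e-06]), 'effort': array([ 2.08489822e-03, -4.63601589e+01,  2.69875878e+01,  2.08817970e-02,
        9.81177686e-05, -1.40646023e-05]), 'ee_pos': array([ 171.32793727, -548.19757386,  230.35100715]), 'tcp_rot': array([ 9.88562236e-01,  1.50810002e-01, -4.38557326e-05, -1.02336265e-03]), 'force': array([0.63272687, 0.31907875, 0.02913761]), 'wrist_torque': array([ 0.02495578,  0.00393986, -0.00090199]), 'width': 1.0035542640583908}
{'fx': 458.0938741871378, 'fy': 458.0938741871378, 'cx': 317.5992236249382, 'cy': 236.69947677954767, 'distortion': array([-0.03350299,  0.        ,  0.        ,  0.        ,  0.        ]), 'rvec': array([ 1.17898889,  2.26469935, -1.06834429]), 'tvec': array([ 301.25656629, -254.80202337, 1430.57529659])}
{'fx': 471.85604279027046, 'fy': 471.85604279027046, 'cx': 320.3491200072208, 'cy': 245.651163467876, 'distortion': array([-0.01207377,  0.        ,  0.        ,  0.        ,  0.        ]), 'rvec': array([ 2.13537085, -2.1591607 ,  0.13902489]), 'tvec': array([  27.32608585,  573.35067991, 1226.95161728])}
```

View pics/scene0.png

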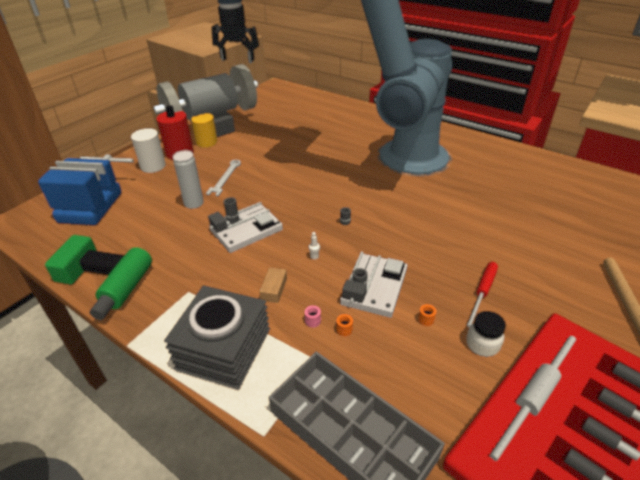

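View pics/top0.png

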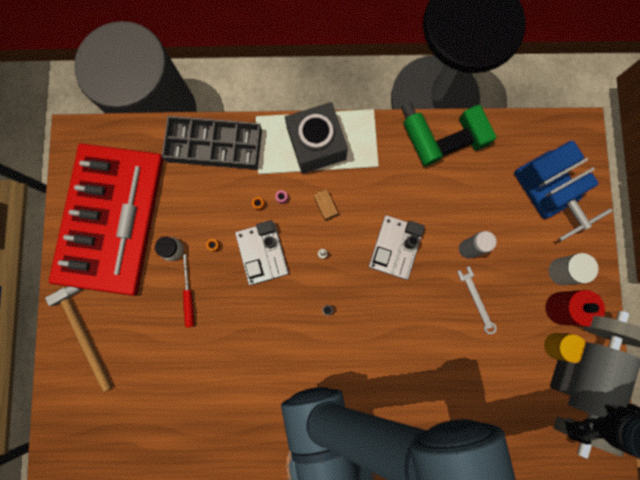

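The top view shows two ejectors, at about (262,252) and (397,247). The taller socket is on the right one, so the left one should hold the short socket. I'll zoom in on both.

Run:
```python
import cv2,numpy as np
t=cv2.imread("pics/top0.png");s=cv2.imread("pics/scene0.png")
a=cv2.resize(t[210:295,225:300],None,fx=7,fy=7,interpolation=cv2.INTER_CUBIC)
cv2.imwrite("pics/topz.png",a)
cv2.imwrite("pics/scz.png",cv2.resize(s[240:325,330:420],None,fx=7,fy=7,interpolation=cv2.INTER_CUBIC))
```

```text
(no output)
```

View pics/topz.png

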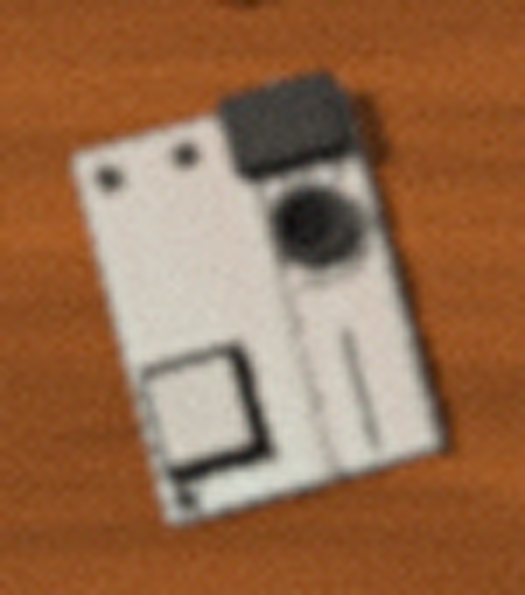

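View pics/scz.png

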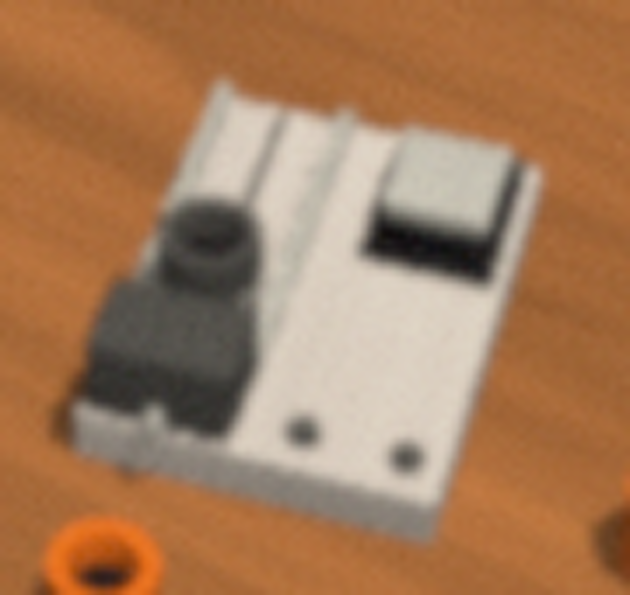

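```bash
cat > h.py <<'E'
import cv2,numpy as np,pickle
from scipy.optimize import least_squares
def proj(d,P): return cv2.projectPoints(np.array(P,float).reshape(-1,1,3),d["rvec"],d["tvec"],np.array([[d["fx"],0,d["cx"]],[0,d["fy"],d["cy"]],[0,0,1.]]),d["distortion"])[0].reshape(-1,2)
def W(p,P):
    P=np.array(P,float).reshape(-1,3);c,s=np.cos(p[2]),np.sin(p[2])
    return np.c_[p[0]+c*P[:,0]-s*P[:,1],p[1]+s*P[:,0]+c*P[:,1],P[:,2]]
E
python3 - <<'E'
from h import *
T=pickle.load(open("pics/top0.pkl","rb"));S=pickle.load(open("pics/scene0.pkl","rb"))
pad=[(-21,47,42),(-21,13,42),(-57,13,42),(-57,47,42)]
top=[((75,55,20),(75,158)),((-75,55,20),(168,522)),(pad[0],(143,368)),(pad[1],(237,346)),(pad[2],(265,442)),(pad[3],(175,467)),((19,-30,50),(318,222))]
sc=[((75,55,20),(437,505)),((-75,55,20),(542,172)),((75,-55,20),(76,408)),(pad[0],(497,232)),(pad[1],(380,210)),(pad[2],(408,128)),(pad[3],(518,148)),((19,-30,50),(212,240))]
f=lambda L,o:(np.array([a for a,_ in L]),(np.array([b for _,b in L])+.5)/7-.5+np.array(o))
A,a=f(top,(225,210));B,b=f(sc,(330,240))
def r(p,both=1): 
    x=(proj(T,W(p,A))-a).ravel();y=(proj(S,W(p,B))-b).ravel();return np.r_[x,y] if both==1 else (x if both==0 else y)
for k in(1,0,2):
    q=least_squares(r,[500,100,0.2],args=(k,),loss="soft_l1");print(k,q.x,np.round(q.fun.reshape(-1,2),1).tolist())
    p=q.x
    if k==1:
        np.save("p.npy",p);print(W(p,[(-39,30,42),(-39,-30,20),(19,-30,35),(0,0,0),(-75,-30,20)]))
        # overlay
        for n,D,o in(("top",T,(225,210)),("scene",S,(330,240))):
            im=cv2.cvtColor(D["img"],cv2.COLOR_RGB2BGR)[o[1]:o[1]+90,o[0]:o[0]+95];im=cv2.resize(im,None,fx=6,fy=6,interpolation=cv2.INTER_CUBIC)
            g=[[(75,55,20),(-75,55,20),(-75,-55,20),(75,-55,20)],pad,[(-75,-12,25),(75,-12,25)],[(-75,-48,25),(75,-48,25)],[(19+16*np.cos(t),-30+16*np.sin(t),50) for t in np.linspace(0,6.28,24)]]
            for P in g:
                uv=((proj(D,W(p,P))-o+.5)*6-.5).astype(int);cv2.polylines(im,[uv.reshape(-1,1,2)],True,(0,0,255),1)
            cv2.imwrite(f"pics/ov_{n}.png",im)
a=cv2.imread("pics/ov_top.png");b=cv2.imread("pics/ov_scene.png");cv2.imwrite("pics/ov.png",cv2.resize(np.hstack([a,b]),None,fx=.7,fy=.7))
E
```

```text
1 [ 560.98035698  182.43043691 -131.68079334] [[-0.5, -0.9], [0.1, -0.2], [0.1, 1.0], [-1.0, 0.7], [-1.6, -0.1], [-1.1, -0.1], [-1.3, -0.6], [-0.2, 0.3], [0.2, -0.6], [-0.6, 0.7], [-1.2, -1.1], [-0.0, -1.6], [-0.1, -0.5], [-0.6, 0.0], [-0.3, -0.7]]
[[515.46392203 201.11877952  42.        ]
 [531.24205552 143.23052075  20.        ]
 [587.20070567 158.48271646  35.        ]
 [560.98035698 182.43043691   0.        ]
 [496.50910026 133.76364066  20.        ]]
0 [ 560.80099547  180.29805105 -119.11544913] [[0.3, -0.9], [0.8, -0.1], [0.9, 1.1], [-0.2, 0.8], [-0.8, 0.0], [-0.3, -0.1], [-0.5, -0.6]]
2 [561.65544283 183.59652725 -81.41730877] [[0.1, 0.8], [0.6, -0.2], [-0.4, 1.1], [-0.8, -0.6], [0.3, -1.1], [0.3, -0.1], [-0.2, 0.5], [0.0, -0.4]]
```

View pics/ov.png

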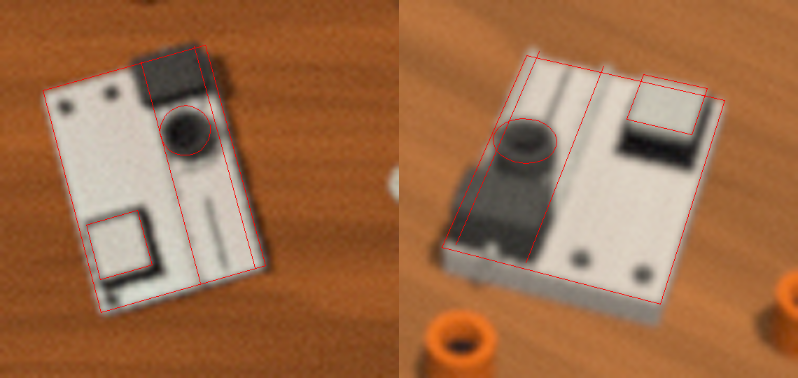

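The fitted model matches both views to about 1 px. It gives the ejector at (561, 182), yaw 0.266, with the pad at z = 42 and within reach. I'll carry the gripper above it, half a turn round so that joint 6 stays in range.

Request:
play_rows --pt "0.011 0.0225 0 0 0 0.097 0.55" --pt "0.022 0.045 0 0 0 0.194 0.55" --pt "0.033 0.0675 0 0 0 0.291 0.55" --pt "0.044 0.09 0 0 0 0.388 0.55" --pt "0.055 0.1125 0 0 0 0.485 0.55" --pt "0.066 0.135 0 0 0 0.582 0.55" --pt "0.077 0.1575 0 0 0 0.679 0.55" --pt "0.088 0.18 0 0 0 0.776 0.55"

```text
clock: 0.77
ee_pos: [259.5, -366.7, 230.0]
tcp_rot: [0.857, 0.516, -0.0, -0.001]
force: [0.7, -1.0, 0.4]
width: 0.55
```

Request:
play_rows --pt "0.011 0.0225 0 0 0 0.097 0.55" --pt "0.022 0.045 0 0 0 0.194 0.55" --pt "0.033 0.0675 0 0 0 0.291 0.55" --pt "0.044 0.09 0 0 0 0.388 0.55" --pt "0.055 0.1125 0 0 0 0.485 0.55" --pt "0.066 0.135 0 0 0 0.582 0.55" --pt "0.077 0.1575 0 0 0 0.679 0.55" --pt "0.088 0.18 0 0 0 0.776 0.55"

```text
clock: 1.43
ee_pos: [347.6, -185.4, 229.7]
tcp_rot: [0.596, 0.803, -0.001, -0.001]
force: [0.1, 0.2, -0.0]
width: 0.549
```

Request:
play_rows --pt "0.011 0.0225 0 0 0 0.097 0.55" --pt "0.022 0.045 0 0 0 0.194 0.55" --pt "0.033 0.0675 0 0 0 0.291 0.55" --pt "0.044 0.09 0 0 0 0.388 0.55" --pt "0.055 0.1125 0 0 0 0.485 0.55" --pt "0.066 0.135 0 0 0 0.582 0.55" --pt "0.077 0.1575 0 0 0 0.679 0.55" --pt "0.088 0.18 0 0 0 0.776 0.55"

```text
clock: 2.1
ee_pos: [435.5, -4.1, 229.4]
tcp_rot: [0.246, 0.969, -0.001, -0.001]
force: [0.7, 0.4, -1.1]
width: 0.548
```

Request:
play_rows --pt "0.011 0.022 -0.005 0 0 0.096 0.55" --pt "0.022 0.044 -0.02 0 0 0.191 0.55" --pt "0.033 0.067 -0.035 0 0 0.287 0.55" --pt "0.045 0.09 -0.05 0 0 0.382 0.55" --pt "0.057 0.113 -0.07 0 0 0.478 0.55" --pt "0.069 0.136 -0.09 0 0 0.573 0.55" --pt "0.077 0.158 -0.11 0 0 0.669 0.55" --pt "0.085 0.1755 -0.13 0 0 0.764 0.55"

```text
clock: 2.77
ee_pos: [520.6, 173.1, 98.0]
tcp_rot: [-0.136, 0.991, -0.002, -0.001]
force: [0.3, -0.8, 0.2]
width: 0.545
```

```bash
cat > look.py <<'E'
import sys
from rig import manip
from h import *
k=sys.argv[1]
s=manip.sense();print({q:np.round(s[q],4).tolist() for q in("clock","ee_pos","tcp_rot","force","width","joints")})
out=[]
for n,o in(("top",(215,195)),("scene",(320,225))):
    d=manip.get_image(n);pickle.dump(d,open(f"pics/{n}{k}.pkl","wb"))
    im=cv2.cvtColor(d["img"],cv2.COLOR_RGB2BGR)
    out.append(cv2.resize(im[o[1]:o[1]+110,o[0]:o[0]+110],(400,400),interpolation=cv2.INTER_CUBIC))
cv2.imwrite(f"pics/look{k}.png",np.hstack(out))
E
python3 look.py 1
```

```text
{'clock': 2.7667, 'ee_pos': [520.5577, 173.0988, 97.9999], 'tcp_rot': [-0.1361, 0.9907, -0.0016, -0.0011], 'force': [0.3082, -0.7525, 0.1684], 'width': 0.5449, 'joints': [0.2071, 0.4025, -0.2381, 0.9325, -0.003, -0.066]}
```

View pics/look1.png

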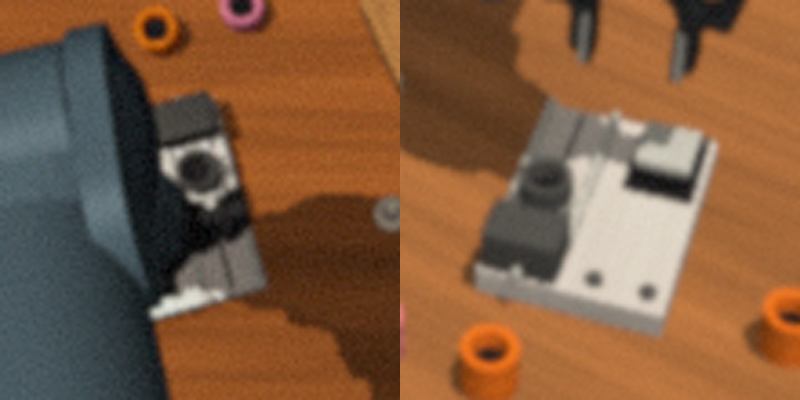

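Run:
```python
from h import *
S=pickle.load(open("pics/scene1.pkl","rb"));p=np.load("p.npy");p[2]=0.2688
p[:2]=520.6,173.1
for z in(98,102,106):
  for s in(23,30,37): print(z,s,((proj(S,W(p,[(0,-s,z),(0,s,z)]))-(320,225))*3.636+(400,0)).round(0).tolist())
im=cv2.cvtColor(S["img"],cv2.COLOR_RGB2BGR)[190:260,340:430];cv2.imwrite("pics/t1.png",cv2.resize(im,None,fx=8,fy=8,interpolation=cv2.INTER_CUBIC))
for z in(98,102,106):
  for s in(23,30,37): print(z,s,((proj(S,W(p,[(0,-s,z),(0,s,z)]))-(340,190)+.5)*8).round(0).tolist())
```

```text
98 23 [[590.0, 51.0], [668.0, 68.0]]
98 30 [[579.0, 49.0], [680.0, 70.0]]
98 37 [[567.0, 46.0], [692.0, 73.0]]
102 23 [[591.0, 46.0], [668.0, 63.0]]
102 30 [[579.0, 43.0], [680.0, 65.0]]
102 37 [[568.0, 41.0], [692.0, 68.0]]
106 23 [[591.0, 41.0], [669.0, 57.0]]
106 30 [[580.0, 38.0], [681.0, 60.0]]
106 37 [[568.0, 36.0], [693.0, 62.0]]
98 23 [[263.0, 397.0], [433.0, 433.0]]
98 30 [[237.0, 391.0], [459.0, 439.0]]
98 37 [[212.0, 386.0], [485.0, 444.0]]
102 23 [[264.0, 385.0], [434.0, 422.0]]
102 30 [[238.0, 380.0], [460.0, 427.0]]
102 37 [[213.0, 374.0], [487.0, 433.0]]
106 23 [[265.0, 374.0], [436.0, 410.0]]
106 30 [[239.0, 368.0], [462.0, 416.0]]
106 37 [[213.0, 363.0], [488.0, 421.0]]
```

View pics/t1.png

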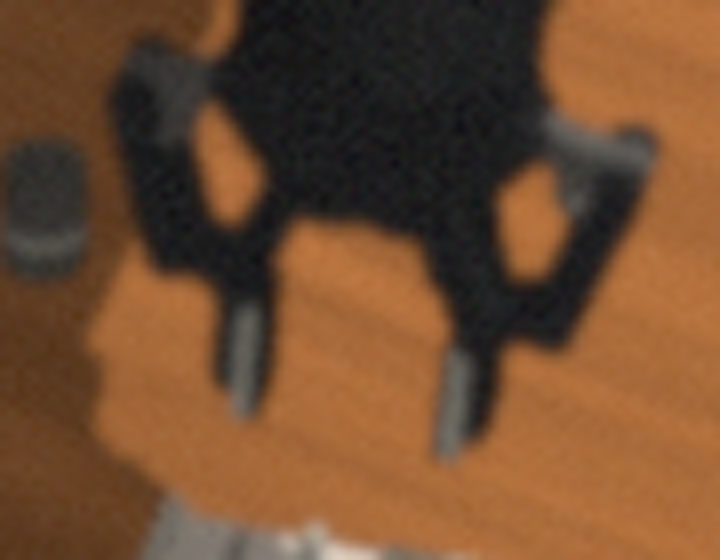

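The tips are about 60 mm apart and aligned with the pad and lane. Next I'll go down close to the pad.

Request:
play_rows --pt "0 -0.001 -0.015 0 0 0 0.55" --pt "0 -0.0015 -0.03 0 0 0 0.55" --pt "0 -0.0015 -0.04 0 0 0 0.55" --pt "0 -0.0015 -0.046 0 0 0 0.55" --pt "0 -0.0015 -0.05 0 0 0 0.55" --pt "0 -0.0015 -0.05 0 0 0 0.55"

```text
clock: 3.37
ee_pos: [518.2, 171.2, 45.3]
tcp_rot: [-0.135, 0.991, -0.002, -0.004]
force: [-0.1, -0.3, 0.4]
width: 0.552
```

```bash
python3 look.py 2
```

```text
{'clock': 3.3667, 'ee_pos': [518.1883, 171.2285, 45.2713], 'tcp_rot': [-0.1349, 0.9908, -0.0017, -0.0042], 'force': [-0.0931, -0.3316, 0.4309], 'width': 0.5523, 'joints': [0.2045, 0.4547, -0.3095, 0.8151, -0.0027, -0.0662]}
```

View pics/look2.png

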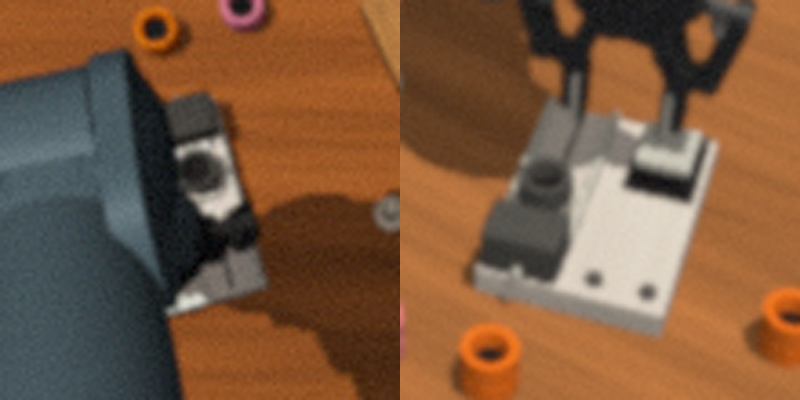

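Fingers sit over the pad and the lane centre, with no contact yet. Now I'll press gently and watch the force.

Request:
play_rows --pt "0.001 0 -0.002 0 0 0 0.55" --pt "0.001 0 -0.004 0 0 0 0.55" --pt "0.001 0 -0.006 0 0 0 0.55" --pt "0.001 0 -0.008 0 0 0 0.55" --pt "0.001 0 -0.008 0 0 0 0.55"

```text
clock: 3.88
ee_pos: [520.4, 171.6, 38.3]
tcp_rot: [-0.135, 0.991, -0.002, -0.003]
force: [0.7, -0.6, 2.2]
width: 0.55
```

Request:
play_rows --pt "0 0 -0.003 0 0 0 0.55" --pt "0 0 -0.006 0 0 0 0.55" --pt "0 0 -0.009 0 0 0 0.55" --pt "0 0 -0.011 0 0 0 0.55" --pt "0 0 -0.012 0 0 0 0.55" --pt "0 0 -0.012 0 0 0 0.55"

```text
clock: 4.38
ee_pos: [520.2, 171.6, 27.3]
tcp_rot: [-0.135, 0.991, -0.001, -0.003]
force: [-3.9, -1.5, 13.1]
width: 0.547
```

```bash
python3 look.py 3
```

```text
{'clock': 4.3833, 'ee_pos': [520.2168, 171.621, 27.2967], 'tcp_rot': [-0.1351, 0.9908, -0.0014, -0.0029], 'force': [-3.8558, -1.5331, 13.1406], 'width': 0.5473, 'joints': [0.2043, 0.4766, -0.3281, 0.772, -0.0025, -0.0667]}
```

View pics/look3.png

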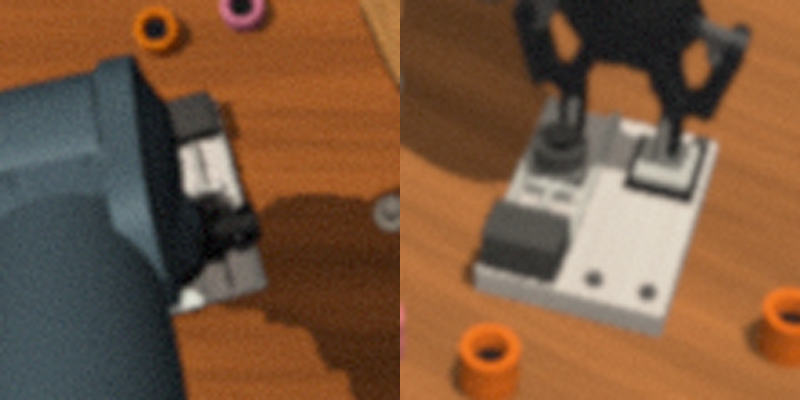

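The socket popped forward and is resting against the lane finger. The pad is bottomed at 13 N, and the 4 N along −x is the plunger pushing the socket on the finger. I'll hold and recheck.

Request:
play_rows --pt "0 0 -0.0005 0 0 0 0.55" --pt "0 0 -0.0005 0 0 0 0.55" --pt "0 0 -0.0005 0 0 0 0.55" --pt "0 0 -0.0005 0 0 0 0.55" --pt "0 0 -0.0005 0 0 0 0.55" --pt "0 0 -0.0005 0 0 0 0.55"

```text
clock: 4.98
ee_pos: [520.2, 171.6, 27.4]
tcp_rot: [-0.135, 0.991, -0.001, -0.003]
force: [-3.0, -1.4, 10.2]
width: 0.549
```

```bash
python3 look.py 4
python3 - <<'E'
from h import *
S=pickle.load(open("pics/scene4.pkl","rb"));p=[561,182.4,.266]
o=(340,235);im=cv2.cvtColor(S["img"],cv2.COLOR_RGB2BGR)[o[1]:o[1]+70,o[0]:o[0]+80];im=cv2.resize(im,None,fx=8,fy=8,interpolation=cv2.INTER_CUBIC);b=im.copy()
for x in(-16,):
  for z in (20,50):
    cv2.polylines(b,[((proj(S,W(p,[(x+16*np.cos(t),-30+16*np.sin(t),z) for t in np.linspace(0,6.28,30)]))-o+.5)*8-.5).astype(int).reshape(-1,1,2)],True,(0,0,255),1)
cv2.polylines(b,[((proj(S,W(p,[(-21,47,30),(-21,13,30),(-57,13,30),(-57,47,30)]))-o+.5)*8-.5).astype(int).reshape(-1,1,2)],True,(0,255,0),1)
cv2.imwrite("pics/z4.png",cv2.resize(np.hstack([im,b]),(800,350)))
cv2.imwrite("pics/full4.png",cv2.cvtColor(S["img"],cv2.COLOR_RGB2BGR))
E
```

```text
{'clock': 4.9833, 'ee_pos': [520.1648, 171.6216, 27.3739], 'tcp_rot': [-0.135, 0.9908, -0.0014, -0.0027], 'force': [-2.9902, -1.4022, 10.211], 'width': 0.5489, 'joints': [0.2043, 0.4762, -0.3285, 0.7717, -0.0025, -0.0666]}
```

View pics/z4.png

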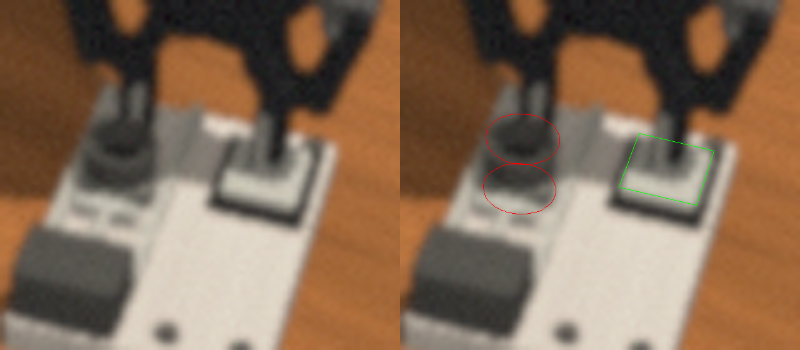

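View pics/full4.png

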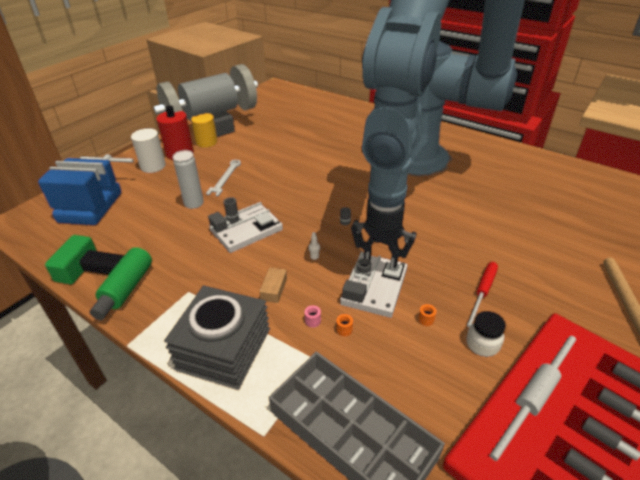

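The overlay puts the socket top where expected, at about own x = −16. I'll check the base edge more closely to be sure it's not tipped or lifted.

Run:
```python
from h import *
S=pickle.load(open("pics/scene4.pkl","rb"));p=[561,182.4,.266]
o=(340,245);k=16
im=cv2.cvtColor(S["img"],cv2.COLOR_RGB2BGR)[o[1]:o[1]+45,o[0]:o[0]+45];im=cv2.resize(im,None,fx=k,fy=k,interpolation=cv2.INTER_CUBIC)
im=cv2.convertScaleAbs(im,alpha=1.4,beta=20);b=im.copy()
L=lambda P,c,cl:cv2.polylines(b,[((proj(S,W(p,P))-o+.5)*k-.5).astype(int).reshape(-1,1,2)],cl,c,1)
for x,c in((-16,(0,0,255)),(-20,(255,0,0))):
  for z in (20,50): L([(x+16*np.cos(t),-30+16*np.sin(t),z) for t in np.linspace(0,6.28,30)],c,True)
L([(1,-12,20),(1,-48,20)],(0,255,0),False)
cv2.imwrite("pics/z5.png",cv2.resize(np.hstack([im,b]),(800,400)))
```

```text
(no output)
```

View pics/z5.png

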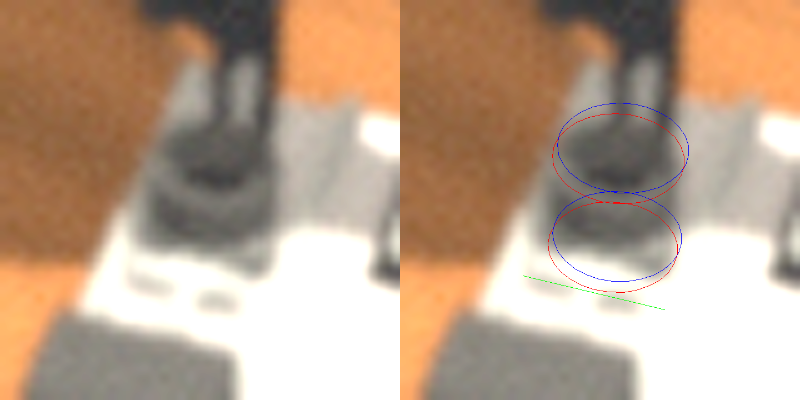

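The top rim sits where an upright socket at own x ≈ −16 should be (z = 50). That agrees with the finger face at −32, and the light patch low in front is likely the plunger head. Forces are steady, so I'm handing in.

Run:
```python
from rig import manip
print(manip.sign_off())
s=manip.sense();print(s["clock"],s["ee_pos"],s["force"])
```

```text
the job is handed in; nothing more can be done
None
the job is handed in; nothing more can be done
```

The short socket is popped out and trapped, and the job is handed in at about 5 s. I found the short socket's ejector from both camera views, set the fingers about 60 mm apart over its thumb pad and lane, and pressed straight down.

**Last checks:**
- **Pad:** it is held down at about 10 N, above the 6 N needed to bottom it. The TCP went about 11 mm lower after first contact.
- **Socket:** it came about 35 mm forward, past the gate, to about own x = −16 mm. It rests on the lane finger with about 3 N of steady plunger push.
- **Upright:** its top rim matches an upright, unlifted socket. The base edge was only partly visible, with a light part low in front of it (I took this for the plunger head), so I couldn't check it directly.
- **Surroundings:** in the last scene picture the deep ejector and the other objects looked undisturbed.

The top camera could not confirm the final position because the arm blocked its view.

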